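# Uncap the viewing port and hold the filter slide at its line

### The arm

A 7-joint arm with a two-finger parallel gripper is mounted at the origin on the work surface; the furniture and walls round the work are solid. World frame = base frame: x ahead of the robot, y to its left, z up, the work surface at z = 0. Lengths are in m, angles in rad, forces in N, time in s.
With the tool pointing down it reaches from about 0.4 to 0.85 m from the base axis. Payload 10.4 kg.
Tool frame: the origin (TCP) lies at the very end of the fingers, on their centre line; the grasp point (between the pads) lies r.tcp_to_grasp behind it (r.tcp_to_grasp is the distance from the TCP to the grasp point, in m); z points along the fingers, y is the line along which they close (so a half turn about z gives the same grasp; the last joint's range is limited). The gripper opens to 87 mm and grips with 3 to 60 N. Pads are 19 mm wide; open, the fingers measure 117 mm over their backs; the gripper's body (75 mm by 190 mm) begins 51 mm behind the grasp point.
Start: joints at [1.153, 0.332, -0.065, 1.46, 0.022, 1.35, -0.088], TCP at [0.24, -0.577, 0.223] pointing down, gripper open.
Joint ranges: [-2.6, 2.6], [-0.5, 2.12], [-1.47, 1.34], [0.16, 2.42], [-1.27, 4.41], [0.06, 2.06], [-2.6, 2.6]. Speed limits (rad/s): [2.22, 2.22, 2.79, 2.79, 3.14, 3.14, 3.14].

### API

Orientations are given as a unit quaternion [x, y, z, w].
In Python, from bench import monitor, cams, ticket, r gives the robot as it stands.
- The arm moves only by the shell command python3 -m crank 'ROWS' [OPENING] [FORCE]. ROWS is a JSON object whose one key "steps" holds a list of rows, each a list of 2 entries, a list of its own where there are three numbers: the shift along the world's x, y, z in units of 25 mm (1.0 is 25 mm), then the turn, a rotation vector about the world's x, y, z in units of 5 degrees (1.0 is 5 degrees). In form: {"steps": [[[x, y, z], [ax, ay, az]], ...]}. A call has 1 to 10 rows; each row shifts and turns the commanded pose from where the row before left it; what a row does not reach is not made up. A row lasts 1/12 s, in which the tool goes at most 41.7 mm and 7.16 degrees, less where a joint would pass 70% of its speed; a pose out of reach is approached as far as the arm can. A call is refused whole if a number of a shift passes 1 or a number of a turn 1, either way. A call with a gripper value outside its range is refused whole. OPENING is the finger opening in mm, from 0 to 87, set as the call begins (- or left out, the last holds). The fingers move at their own pace and stop on an object; FORCE is the grip in N (left out, the last holds). Time passes only in rows, so rows that do not move let the fingers close. It gives the time, the measured TCP pose, the force, the opening and the grip force at its end, in the units of the state.
- monitor.read_state(): the state, without advancing time (a new reading comes with each control period).
- cams.camera(name): name is "scene" or "top" or "wrist"; returns a dict with "pixels" (384x512x3 uint8, blue, green, red), "z_map" (384x512 float32, m along the optical axis (not along the pixel's ray), 0 where there is no reading), "vfov" (degrees; the focal length in pixels is half the picture's height over the tangent of half this angle, whatever the lens; pixels are square), "cx", "cy" (the principal point, pixels), "k1" (the pictures are not rectified: a ray, as slopes to the right and down, at radius r is drawn at 1 + k1 r^2 times it, then the intrinsics apply), "T" (4x4, takes a point from camera to world coordinates). Camera axes: x right, y up, looking along -z (the intrinsics and any distortion apply to the point x, -y, -z); pixel columns grow to the right and rows downward; lengths in m; the calibration is good to about 2 mm. A picture is of the moment at which its call begins.
- ticket.close_job(): hands the job in; it is judged then, once.
The state is a dict: "time": time; "joint_positions": joint angles; "joint_vel": joint speeds; "joint_torque": joint torques, N m; "ee_pos": TCP position; "eef_rot": TCP orientation; "ft_force": force on the tool from outside, world axes, zero at the start; "torque": the same for the moment, N m; "width": finger opening in m; "grip_force": force on a finger pad.
Only numpy, scipy, OpenCV 4.12 (cv2) and the standard library are available. Lean on these libraries where they do the work, as an engineer would, in place of code of your own. Each camera call takes 0.05 s, during which the arm holds its last target. There are 200 camera calls.

### The job

Get the viewing chamber ready for a photo through its top port: lift the loose metal cap off the port by its knob and set it down on the clear worktop to the right, knob up, lowering it rather than dropping it. Then pull the chamber's spring-return filter slide out towards you until its first (single) engraved line is level with the front face of the chamber, so that the first filter sits centred under the port, and keep holding it there: finish with the slide still in the gripper, because it springs shut when let go. Leave the other things on the bench where they are.

Things in the scene. Friction and masses are not known exactly. Their poses are not given: they have to be found in the camera images.
- chamber: White-and-grey viewing chamber, fixed on the worktop, 180 mm (its x) by 150 mm (its y) by 98 mm high, turned by up to 0.2 rad. Origin at the centre of its underside, z up; its -x side is the front, facing the robot. In its flat top is a round port with a raised metal collar. The worktop to its right, x 0.41 to 0.51 m and y -0.23 to -0.14 m, is always clear.
- port (a point): Centre of the viewing port at its collar's top: 110 mm above the worktop, 80 mm behind the chamber's front face; axes as the chamber's. Collar 52 mm outside diameter, 12 mm above the chamber's top; opening 34 mm. Through it one sees the bare metal slide when it is home, and the round 30 mm amber glass of the first filter, centred, when the slide is at its single line.
- port_cap: Loose metal cap, 64 mm diameter, 43 mm high with its knob, 0.08 to 0.17 kg. Sits over the collar with 2 mm play all round (skirt 11 mm deep), lifts straight up. Origin at the centre of its lower rim, z up: 99 mm above the worktop while on the port, 0 when standing on the worktop. Its round black knob, 22 mm diameter, reaches from 21 to 43 mm above the origin; grip it at 36 mm.
- filter_slide (a joint): How far the filter slide is pulled out of the chamber's front, in m: 0 = home (shut), 0.036 = single line level with the front face and first filter under the port, 0.072 = pair of short edge lines at the front face (second filter), 0.074 = end stop. It moves along the chamber's -x. A spring draws it home: about 3 N at home, 6.5 N at the single line.
- slide_line (a point): Middle of the single engraved dark line right across the slide's metal top face; at home it is hidden 36 mm inside the front face, at 90 mm above the worktop. It moves with the slide.
- pull_foot (a point): Upright black pull block on the slide's front end, 20 mm (x, along the pull) by 16 mm (y, across) by 32 mm high. This point is the centre of its foot, 90 mm above the worktop, on the slide's 52 mm wide metal plate; at home 24 mm in front of the chamber's front face. Axes as the chamber's. Pinch it from above across its 16 mm width.
- pull_grip (a point): Grip point of the pull block, on its centre line 22 mm above its foot (112 mm above the worktop).
- stain_dropper: Bystander: amber dropper bottle with a black teat, 33 mm wide, 102 mm tall, at the left. Origin at the centre of its underside.
- iodine_dropper: Bystander: second amber dropper bottle, 33 mm wide, 102 mm tall, at the left. Origin at the centre of its underside.
- specimen_cup_1: Bystander: specimen cup with a yellow screw cap, 51 mm across, 64 mm tall, right of the chamber. Origin at the centre of its underside.
- specimen_cup_2: Bystander: specimen cup with a white screw cap, 51 mm across, 64 mm tall, right of the chamber. Origin at the centre of its underside.
- petri_2: Bystander: closed petri dish, 60 mm across, 16 mm high, near the robot. Origin at the centre of its underside.
- forceps: Bystander: steel forceps lying flat, 13 x 124 x 9 mm, near the robot. Origin at the centre of its underside.
- marker_black: Bystander: marker pen lying flat, 11 x 140 x 13 mm, at the right near the robot. Origin at the centre of its underside.
- bench_timer: Bystander: countdown timer, 39 x 68 x 51 mm, at the right. Origin at the centre of its underside.
- tip_box: Bystander: closed pipette tip box, 127 x 78 x 62 mm, left near the robot. Origin at the centre of its underside.
Mind the look-alikes: they are no part of the job. Leave any turquoise look-alike of the port_cap alone.

How it is judged:
By the outcome, as a careful person would: the job done as asked, in the order asked, and still so for the second after the job is handed in, while the arm keeps its last pose, push and grip.
It also fails if it takes over 45 s, if anything falls off the work surface, if the arm or the gripper's body presses on something with over 40 N, if the wrist force passes 120 N, or if a joint passes its speed limit or range.

## Working session

There is one attempt and no reset: what is moved stays moved. The work goes in short steps, Python scripts to look and compute and a shell command to move; the robot and the scene stay as the last step left them, time stands still between calls to the robot, and variables do not carry over. Pictures are saved under pics/ and viewed, at most 10 in all, crops included, and the job is handed in when it is done.

```bash
ls; mkdir -p pics; cat > h.py <<'E'
import numpy as np, cv2
from bench import monitor, cams, ticket, r
def K(c):
    h,w=c["z_map"].shape; f=h/2/np.tan(np.radians(c["vfov"])/2)
    return np.array([[f,0,c["cx"]],[0,f,c["cy"]],[0,0,1.]]), np.array([c["k1"],0,0,0.])
def slopes(c,uv):
    k,d=K(c); return cv2.undistortPoints(np.array(uv,float).reshape(-1,1,2),k,d).reshape(-1,2)
def plane(c,uv,z):
    s=slopes(c,uv); T=np.array(c["T"]); d=np.c_[s[:,0],-s[:,1],-np.ones(len(s))]@T[:3,:3].T; o=T[:3,3]
    return o+d*((z-o[2])/d[:,2])[:,None]
def cloud(c):
    h,w=c["z_map"].shape; v,u=np.mgrid[:h,:w]; s=slopes(c,np.c_[u.ravel(),v.ravel()]); z=c["z_map"].ravel()[:,None]
    T=np.array(c["T"]); p=np.c_[s[:,0],-s[:,1],-np.ones(len(s))]*z
    P=p@T[:3,:3].T+T[:3,3]; P[z[:,0]==0]=np.nan; return P.reshape(h,w,3)
E
python3 - <<'E'
from h import *
import pickle
s=monitor.read_state(); print(s["ee_pos"],s["eef_rot"],s["width"],r.tcp_to_grasp,s["time"])
a=cams.camera("scene"); b=cams.camera("top"); pickle.dump((a,b),open("c0.pkl","wb"))
for n,c in (("scene",a),("top",b)): cv2.imwrite(f"pics/{n}0.png",c["pixels"]); print(n,c["T"],c["k1"],c["vfov"])
E
```

```text
pics
[ 0.24024008 -0.57654793  0.22176609] [ 9.80576878e-01  1.96133803e-01 -1.71300964e-04 -6.99252120e-04] 0.08672171051081581 0.0187 0.0
scene [[-0.63337121  0.56642909 -0.52725609 -0.01169665]
 [-0.77373907 -0.45210197  0.44376982  0.45394616]
 [ 0.01299062  0.68902967  0.7246167   0.86452716]
 [ 0.          0.          0.          1.        ]] -0.06645169257072768 50.33917951186084
top [[-0.02614554  0.98134084 -0.19049031  0.25951323]
 [-0.99961906 -0.02735061 -0.00369934 -0.02742415]
 [-0.00884034  0.19032103  0.9816821   1.59737161]
 [ 0.          0.          0.          1.        ]] 0.044434514533581985 43.57029235859251
```

View pics/scene0.png

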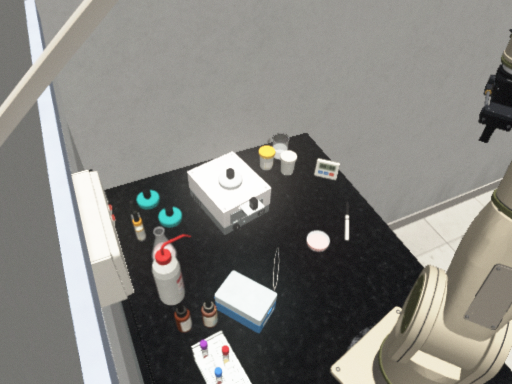

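View pics/top0.png

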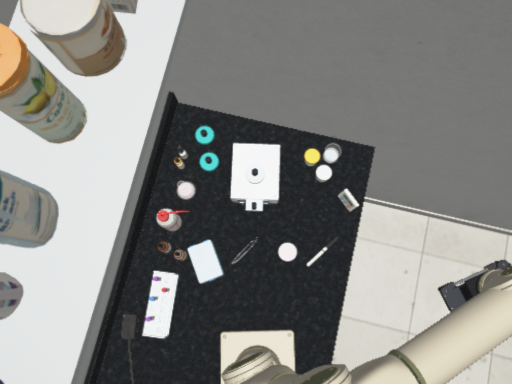

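The scene view shows the white chamber at about (230,190), with the metal cap and black knob at (231,175) and the black pull block at (253,203). In the top view the knob is at (255,172) and the pull at about (254,204).

Cap candidates in the top view: the metal one on the port at (255,172), and turquoise ones at (205,134) and (209,161). The metal one on the chamber fits the description; the turquoise ones are look-alikes.

```bash
python3 - <<'E'
from h import *
import pickle
a,b=pickle.load(open("c0.pkl","rb"))
for n,c,box in (("top",b,(225,135,290,215)),("scene",a,(180,145,280,235))):
    P=cloud(c); x0,y0,x1,y1=box; roi=np.zeros(P.shape[:2],bool); roi[y0:y1,x0:x1]=1
    hsv=cv2.cvtColor(c["pixels"],cv2.COLOR_BGR2HSV)
    Z=P[...,2]
    m=roi&(abs(Z-.098)<.006)
    for src,mm in (("top face",m),):
        q=P[mm][:,:2]; rc=cv2.minAreaRect((q*1000).astype(np.float32)); print(n,src,mm.sum(),np.nanmedian(Z[mm]),rc)
    dark=(roi&(hsv[...,2]<70)).astype(np.uint8)
    nn,l,st,ce=cv2.connectedComponentsWithStats(dark)
    for i in range(1,nn):
        if 15<st[i,4]<900:
            mm=l==i; print(n,"dark",st[i],ce[i],np.nanmedian(P[mm],0),np.nanmax(P[mm][:,2]),"at z.142/.122",plane(c,[ce[i]],.135),plane(c,[ce[i]],.112))
a_=cv2.resize(a["pixels"][145:235,180:285],None,fx=5,fy=5,interpolation=cv2.INTER_CUBIC)
b_=cv2.resize(b["pixels"][135:215,220:290],(394,450),interpolation=cv2.INTER_CUBIC)
im=np.zeros((450,525+394-150,3),np.uint8); im=np.hstack([cv2.resize(a_,(400,343)),cv2.resize(b_,(300,343))]); cv2.imwrite("pics/crop1.png",im)
E
```

```text
top top face 2116 0.09815661414406363 ((600.51318359375, -6.002479553222656), (150.19654846191406, 217.13125610351562), 86.95394897460938)
top dark [253 170   4   5  19] [254.42105263 171.89473684] [ 0.60419275 -0.00552613  0.14207305] 0.1483369005875439 at z.142/.122 [[ 0.60606823 -0.00660403  0.135     ]] [[ 0.6115188  -0.00627657  0.112     ]]
scene top face 2415 0.0978924656223038 ((598.6161499023438, -7.0404815673828125), (152.2306671142578, 221.29200744628906), 86.47090911865234)
scene dark [275 160   5   8  25] [277.12 162.52] [ 6.60640032e-01 -2.35920811e-01  5.80260148e-04] 0.004076280211688044 at z.142/.122 [[ 0.55571689 -0.12776545  0.135     ]] [[ 0.57360589 -0.14610523  0.112     ]]
```

View pics/crop1.png

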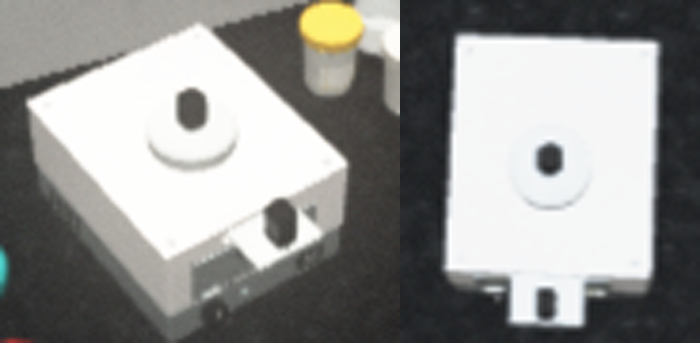

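The crop shows the chamber with the pale metal cap and black knob on the port, and the black pull on the slide plate in front. So the cap is confirmed as the target, and the turquoise ones are elsewhere. Next I refine the points.

```bash
cat > m.py <<'E'
from h import *
import pickle
a,b=pickle.load(open("c0.pkl","rb"))
for n,c,box in (("top",b,(225,135,290,215)),("scene",a,(180,145,272,235))):
    P=cloud(c); x0,y0,x1,y1=box; roi=np.zeros(P.shape[:2],bool); roi[y0:y1,x0:x1]=1
    V=c["pixels"].max(2); Z=P[...,2]
    m=roi&(abs(Z-.098)<.005)&(V>140)
    k=cv2.morphologyEx(m.astype(np.uint8),cv2.MORPH_OPEN,np.ones((21,21)) if n=="top" else np.ones((15,15)))
    q=P[(k>0)&m]; rc=cv2.minAreaRect((q[:,:2]*1000).astype(np.float32)); print(n,rc, np.median(q[:,2]))
    # left/right/front edges by y extent in x slabs
    for lo in np.arange(.52,.69,.03):
        s=P[m&(P[...,0]>lo)&(P[...,0]<lo+.03)]
        if len(s): print("  slab",round(lo+.015,3),s[:,1].min().round(4),s[:,1].max().round(4))
    for name,zl,zh,zz in (("knob",.125,.155,.142),("pull",.10,.13,.122)):
        mm=roi&(V<110)&(Z>zl)&(Z<zh)
        if name=="pull": mm&=P[...,0]<.54
        q=P[mm]; v,u=np.nonzero(mm)
        print(n,name,mm.sum(),u.mean().round(1),v.mean().round(1),"cloud med",np.median(q,0).round(4),"min",q.min(0).round(4),"max",q.max(0).round(4))
    cap=roi&(Z>.115)&(Z<.124)&(V>120)&(P[...,0]>.54); q=P[cap]
    if len(q): print("cap disk",len(q),q.mean(0).round(4),cv2.minEnclosingCircle((q[:,:2]*1000).astype(np.float32)))
    pl=roi&(abs(Z-.09)<.004)&(P[...,0]<.515); q=P[pl]
    if len(q): print("plate",len(q),cv2.minAreaRect((q[:,:2]*1000).astype(np.float32)))
    dd=roi&(Z<.02)
E
python3 m.py
```

```text
top ((0.0, 0.0), (0.0, 0.0), 0.0) nan
  slab 0.535 -0.0763 0.0705
  slab 0.565 -0.0773 0.0702
  slab 0.595 -0.0814 0.0695
  slab 0.625 -0.0825 0.066
  slab 0.655 -0.0835 0.0655
  slab 0.685 -0.0844 0.062
top knob 38 254.2 177.1 cloud med [ 0.6036 -0.0055  0.1416] min [ 0.4961 -0.0148  0.1251] max [0.614  0.0037 0.1483]
top pull 23 253.5 205.6 cloud med [5.010e-01 4.000e-04 1.215e-01] min [ 0.4941 -0.0058  0.1174] max [0.5101 0.0039 0.1288]
cap disk 92 [ 0.6044 -0.0049  0.1171] ((607.6369018554688, -5.97593355178833), 30.772180557250977)
plate 69 ((503.459716796875, -0.3730792999267578), (47.84870910644531, 23.096261978149414), 89.24545288085938)
scene ((616.6878051757812, -3.8494338989257812), (196.1461944580078, 85.26499938964844), 34.17667007446289) 0.09783774974256998
  slab 0.535 -0.0795 0.0732
  slab 0.565 -0.0816 0.0716
  slab 0.595 -0.0832 0.0689
  slab 0.625 -0.0837 0.0674
  slab 0.655 -0.0866 0.0658
  slab 0.685 -0.0888 0.0637
scene knob 55 229.9 173.0 cloud med [ 0.5992 -0.0035  0.1393] min [ 0.5941 -0.0126  0.1255] max [0.6107 0.0046 0.1444]
scene pull 68 253.7 202.8 cloud med [0.4964 0.0023 0.117 ] min [ 0.4915 -0.007   0.1007] max [0.5074 0.0073 0.1239]
cap disk 62 [ 0.602  -0.001   0.1165] ((603.9254760742188, -6.3558349609375), 29.732097625732422)
plate 112 ((500.9580383300781, -1.1672229766845703), (54.77240753173828, 27.24881362915039), 89.86128234863281)
  return _methods._mean(a, axis=axis, dtype=dtype,
  ret = ret.dtype.type(ret / rcount)
```

Measurements agree: chamber yaw is about -0.059 rad, the port and knob are at (0.6045, -0.0055), and the pull is at (0.5007, 0.0006), which matches the given 104 mm offset. I move to above the cap, with a -26° turn so the fingers close along the chamber's y.

```bash
R='[[0.6,0.95,0],[0,0,-0.22]]'; python3 -m crank '{"steps":[[[0.3,0.5,0],[0,0,-0.2]],[[0.6,0.95,0],[0,0,-0.22]],[[0.6,0.95,0],[0,0,-0.22]],[[0.6,0.95,0],[0,0,-0.22]],[[0.6,0.95,0],[0,0,-0.22]],[[0.6,0.95,0],[0,0,-0.22]],[[0.6,0.95,0],[0,0,-0.22]],[[0.6,0.95,0],[0,0,-0.22]],[[0.6,0.95,0],[0,0,-0.22]],[[0.6,0.95,0],[0,0,-0.22]]]}' 60 20
python3 -m crank '{"steps":[[[0.6,0.95,0],[0,0,-0.22]],[[0.6,0.95,0],[0,0,-0.22]],[[0.6,0.95,0],[0,0,-0.22]],[[0.6,0.95,0],[0,0,-0.22]],[[0.6,0.95,0],[0,0,-0.22]],[[0.6,0.95,0],[0,0,-0.22]],[[0.6,0.95,0],[0,0,-0.22]],[[0.6,0.95,0],[0,0,-0.22]],[[0.6,0.95,0],[0,0,-0.22]],[[0.6,0.95,0],[0,0,-0.22]]]}' 60 20
```

```text
time: 0.93
ee_pos: [0.3833, -0.3493, 0.2223]
eef_rot: [0.995, 0.102, -0.0, -0.0]
ft_force: [0.3, -0.2, 0.1]
width: 0.06
grip_force: 0.0
time: 1.77
ee_pos: [0.5333, -0.112, 0.2223]
eef_rot: [1.0, 0.006, -0.0, 0.0]
ft_force: [0.3, 0.6, 0.3]
width: 0.06
grip_force: 0.0
```

```bash
python3 -m crank '{"steps":[[[0.6,0.9,0],[0,0,-0.2]],[[0.6,0.9,0],[0,0,-0.2]],[[0.6,0.9,0],[0,0,-0.2]],[[0.6,0.9,0],[0,0,-0.2]],[[0.4,0.6,0],[0,0,0]],[[0.05,0.06,0],[0,0,0]],[[0,0,0],[0,0,0]]]}' 60 20
python3 - <<'E'
from h import *
s=monitor.read_state(); print(s["ee_pos"],s["eef_rot"])
c=cams.camera("wrist"); P=cloud(c); cv2.imwrite("pics/w1.png",c["pixels"]); V=c["pixels"].max(2)
m=(V<90)&(P[...,2]>.139)&(P[...,2]<.147)&(np.hypot(P[...,0]-.6045,P[...,1]+.0055)<.03); q=P[m]
print(m.sum(),q.mean(0),cv2.minEnclosingCircle((q[:,:2]*1000).astype(np.float32)))
k=(P[...,2]>.109)&(P[...,2]<.126)&(np.hypot(P[...,0]-.6045,P[...,1]+.0055)<.04);print("disc z",np.percentile(P[k][:,2],[2,50,98]), cv2.minEnclosingCircle((P[k][:,:2]*1000).astype(np.float32)))
E
```

```text
time: 2.35
ee_pos: [0.6041, -0.0055, 0.2219]
eef_rot: [1.0, -0.027, -0.001, -0.0]
ft_force: [-0.4, -0.3, -0.7]
width: 0.0597
grip_force: 0.0
[ 0.60413073 -0.00549817  0.22191144] [ 9.99622286e-01 -2.74756177e-02 -5.60579535e-04 -2.49574099e-04]
337 [ 0.60716238 -0.0063964   0.14143998] ((606.7493286132812, -6.827406883239746), 10.472332000732422)
disc z [0.11160358 0.11362601 0.11541447] ((605.9674072265625, -6.540796756744385), 31.95669937133789)
```

View pics/w1.png

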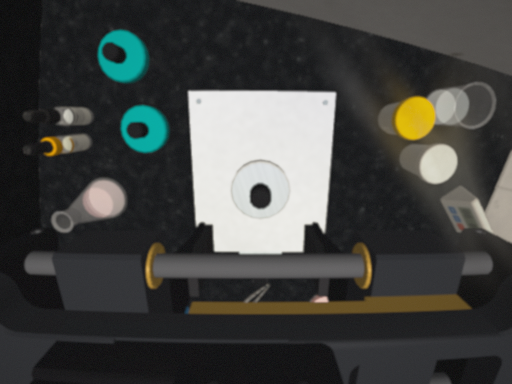

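The wrist view shows the pale cap with its black knob at (260,195), centred between the fingers at about x = 200 and 318. The look-alikes are at (122,55) and (144,128). The refined knob position is (0.606, -0.0065), and the disc top is at z ≈ 0.115. I descend and grip.

```bash
python3 -m crank '{"steps":[[[0.08,-0.04,-0.6],[0,0,0]],[[0,0,-0.9],[0,0,0]],[[0,0,-0.9],[0,0,0]],[[0,0,-0.8],[0,0,0]],[[0,0,-0.6],[0,0,0]],[[0,0,-0.3],[0,0,0]],[[0,0,0],[0,0,0]],[[0,0,0],[0,0,0]]]}' 60 20
python3 -m crank '{"steps":[[[0,0,0],[0,0,0]],[[0,0,0],[0,0,0]],[[0,0,0],[0,0,0]],[[0,0,0],[0,0,0]],[[0,0,0],[0,0,0]],[[0,0,0],[0,0,0]],[[0,0,0],[0,0,0]],[[0,0,0],[0,0,0]]]}' 0 20
```

```text
time: 3.07
ee_pos: [0.6062, -0.0086, 0.1206]
eef_rot: [1.0, -0.029, 0.0, 0.0]
ft_force: [1.0, -0.5, 0.5]
width: 0.0597
grip_force: 0.0
time: 3.73
ee_pos: [0.6062, -0.0077, 0.1201]
eef_rot: [1.0, -0.029, 0.0, 0.0]
ft_force: [0.0, 0.3, 0.9]
width: 0.0211
grip_force: 20.0
```

```bash
python3 -m crank '{"steps":[[[0,0,0.2],[0,0,0]],[[0,0,0.3],[0,0,0]],[[0,0,0.4],[0,0,0]],[[0,0,0.6],[0,0,0]],[[0,0,0.6],[0,0,0]],[[0,0,0.6],[0,0,0]],[[0,0,0.3],[0,0,0]],[[0,0,0],[0,0,0]]]}' 0 25
python3 - <<'E'
from h import *
print(monitor.read_state()["ee_pos"],monitor.read_state()["ft_force"])
a=cams.camera("scene")["pixels"]; w=cams.camera("wrist")["pixels"]
cv2.imwrite("pics/l1.png",np.hstack([cv2.resize(a[110:250,160:320],(400,350)),cv2.resize(w,(400,350))]))
E
```

```text
time: 4.4
ee_pos: [0.6073, -0.0076, 0.1977]
eef_rot: [1.0, -0.029, 0.002, 0.0]
ft_force: [0.2, -0.0, -1.0]
width: 0.0212
grip_force: 25.0
[ 0.60727515 -0.00755068  0.19770469] [ 0.22679724 -0.01993834 -1.02759083]
```

View pics/l1.png

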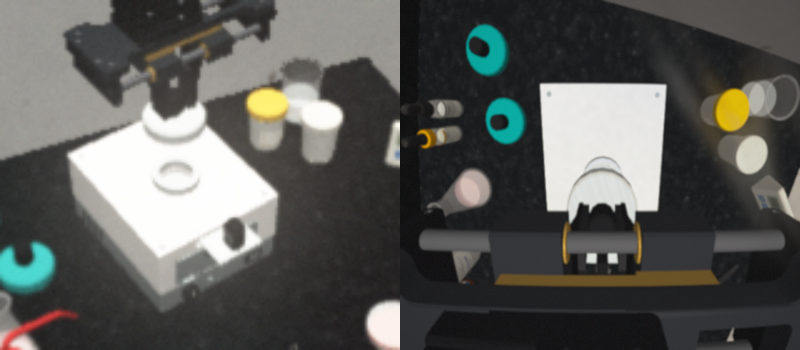

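The cap is held level above the bare collar (176,175 in the left half), so the port is clear. I carry it to (0.46, -0.185).

```bash
python3 -m crank '{"steps":[[[-0.3,-0.35,0],[0,0,0]],[[-0.6,-0.75,0],[0,0,0]],[[-0.7,-0.85,0],[0,0,0]],[[-0.7,-0.85,0],[0,0,0]],[[-0.7,-0.85,0],[0,0,0]],[[-0.7,-0.85,0],[0,0,0]],[[-0.7,-0.85,0],[0,0,0]],[[-0.7,-0.85,0],[0,0,0]],[[-0.5,-0.6,0],[0,0,0]],[[-0.3,-0.3,0],[0,0,0]]]}' 0 25
python3 -m crank '{"steps":[[[0,0,-0.4],[0,0,0]],[[0,0,-0.8],[0,0,0]],[[0,0,-0.9],[0,0,0]],[[0,0,-0.9],[0,0,0]],[[0,0,-0.9],[0,0,0]],[[0,0,-0.8],[0,0,0]],[[0,0,-0.7],[0,0,0]],[[0,0,-0.5],[0,0,0]],[[0,0,-0.3],[0,0,0]],[[0,0,0],[0,0,0]]]}' 0 25
```

```text
time: 5.33
ee_pos: [0.456, -0.1879, 0.1942]
eef_rot: [1.0, -0.031, -0.001, 0.0]
ft_force: [0.4, -1.3, -1.4]
width: 0.0208
grip_force: 25.0
time: 6.17
ee_pos: [0.4577, -0.1837, 0.038]
eef_rot: [1.0, -0.028, -0.001, -0.001]
ft_force: [-0.7, -0.2, -2.2]
width: 0.0209
grip_force: 25.0
```

```bash
python3 -m crank '{"steps":[[[0,0,-0.2],[0,0,0]],[[0,0,-0.2],[0,0,0]],[[0,0,-0.1],[0,0,0]],[[0,0,-0.04],[0,0,0]],[[0,0,-0.04],[0,0,0]],[[0,0,0],[0,0,0]],[[0,0,0],[0,0,0]]]}' 0 25; python3 -c "
from bench import monitor as m;s=m.read_state();print(s['ee_pos'],s['ft_force'])"
```

```text
time: 6.75
ee_pos: [0.4588, -0.1853, 0.0258]
eef_rot: [1.0, -0.029, 0.0, 0.0]
ft_force: [0.4, -0.2, -1.5]
width: 0.0216
grip_force: 25.0
[ 0.45881021 -0.18527993  0.02580153] [ 0.39895223 -0.21916936 -1.53757656]
```

```bash
python3 -m crank '{"steps":[[[0,0,-0.06],[0,0,0]],[[0,0,-0.06],[0,0,0]],[[0,0,0],[0,0,0]],[[0,0,0],[0,0,0]]]}' 0 25;  python3 -m crank '{"steps":[[[0,0,-0.04],[0,0,0]],[[0,0,0],[0,0,0]],[[0,0,0],[0,0,0]]]}' 0 25
```

```text
time: 7.08
ee_pos: [0.4586, -0.1851, 0.0225]
eef_rot: [1.0, -0.029, -0.0, -0.0]
ft_force: [-1.0, -0.6, -1.8]
width: 0.0214
grip_force: 25.0
time: 7.33
ee_pos: [0.4586, -0.1852, 0.0215]
eef_rot: [1.0, -0.029, -0.0, 0.0]
ft_force: [-0.2, -0.8, -1.5]
width: 0.0212
grip_force: 25.0
```

```bash
python3 -m crank '{"steps":[[[0,0,-0.04],[0,0,0]],[[0,0,0],[0,0,0]],[[0,0,0],[0,0,0]]]}' 0 25;  python3 -m crank '{"steps":[[[0,0,-0.03],[0,0,0]],[[0,0,0],[0,0,0]],[[0,0,0],[0,0,0]]]}' 0 25
```

```text
time: 7.58
ee_pos: [0.4588, -0.1853, 0.021]
eef_rot: [1.0, -0.029, 0.0, 0.0]
ft_force: [-2.2, 1.1, 4.2]
width: 0.0208
grip_force: 25.0
time: 7.83
ee_pos: [0.4589, -0.1852, 0.021]
eef_rot: [1.0, -0.029, 0.0, 0.0]
ft_force: [-6.5, 2.5, 14.4]
width: 0.021
grip_force: 25.0
```

The cap is in contact with the worktop. I back off 1 mm, release gently, and rise.

```bash
python3 -m crank '{"steps":[[[0,0,0.03],[0,0,0]],[[0,0,0],[0,0,0]]]}' 0 10; python3 -m crank '{"steps":[[[0,0,0],[0,0,0]],[[0,0,0],[0,0,0]],[[0,0,0],[0,0,0]],[[0,0,0],[0,0,0]],[[0,0,0.2],[0,0,0]],[[0,0,0.5],[0,0,0]],[[0,0,0.8],[0,0,0]],[[0,0,0.9],[0,0,0]],[[0,0,0.9],[0,0,0]],[[0,0,0.9],[0,0,0]]]}' 50 20
python3 -m crank '{"steps":[[[0,0.3,0.9],[0,0,0]],[[0.1,0.6,0.6],[0,0,0]],[[0.2,0.9,0.2],[0,0,0]],[[0.2,0.9,0],[0,0,0]],[[0.2,0.9,0],[0,0,0]],[[0.2,0.9,0],[0,0,0]],[[0.2,0.9,0],[0,0,0]],[[0.2,0.9,0],[0,0,0]],[[0.2,0.7,0],[0,0,0]],[[0,0,0],[0,0,0]]]}' 50 20
python3 - <<'E'
from h import *
import pickle
s=monitor.read_state(); print(s["ee_pos"],s["eef_rot"])
c=cams.camera("wrist"); t=cams.camera("top"); a=cams.camera("scene"); pickle.dump((a,t,c),open("c1.pkl","wb"))
cv2.imwrite("pics/w2.png",np.hstack([cv2.resize(c["pixels"],(400,300)),cv2.resize(a["pixels"][110:260,160:360],(400,300))]))
for n,k in (("w",c),("t",t),("s",a)):
    P=cloud(k); V=k["pixels"].max(2)
    m=(V<110)&(P[...,2]>.112)&(P[...,2]<.127)&(np.hypot(P[...,0]-.5007,P[...,1])<.02); q=P[m]
    if m.sum()>5: print(n,"pull",m.sum(),q.min(0),q.max(0),q.mean(0),cv2.minAreaRect((q[:,:2]*1000).astype(np.float32)))
    m=(P[...,2]>.005)&(np.hypot(P[...,0]-.459,P[...,1]+.185)<.045); q=P[m]
    if m.sum()>5: print(n,"cap",m.sum(),q[:,2].max(),cv2.minEnclosingCircle((q[:,:2]*1000).astype(np.float32)))
E
```

```text
time: 8.0
ee_pos: [0.4589, -0.1853, 0.0209]
eef_rot: [1.0, -0.029, 0.0, 0.0]
ft_force: [-0.9, 0.1, 4.9]
width: 0.0214
grip_force: 10.0
time: 8.83
ee_pos: [0.4585, -0.185, 0.1269]
eef_rot: [1.0, -0.029, 0.0, -0.0]
ft_force: [0.3, -0.2, 0.2]
width: 0.0503
grip_force: 0.0
time: 9.67
ee_pos: [0.4967, -0.0059, 0.1686]
eef_rot: [1.0, -0.026, 0.0, -0.001]
ft_force: [-0.8, 1.0, 0.2]
width: 0.0497
grip_force: 0.0
[ 0.49669321 -0.00593234  0.16860293] [ 9.99660430e-01 -2.60454417e-02  4.25706830e-04 -6.91347197e-04]
w pull 449 [ 0.49348162 -0.00896978  0.11240533] [0.51366757 0.00734391 0.12320649] [ 0.50452649 -0.00127361  0.12075917] ((503.4949645996094, -1.1963520050048828), (16.202316284179688, 19.85515022277832), 86.71781158447266)
w cap 1910 0.044483669447320295 ((458.7684326171875, -184.21388244628906), 32.78630447387695)
t cap 320 0.04957383268609794 ((459.0073547363281, -184.2547607421875), 43.96006774902344)
s pull 48 [ 0.49213097 -0.00859029  0.11236254] [0.50870429 0.00780558 0.1248863 ] [0.49936958 0.00124759 0.11977554] ((500.51531982421875, -0.24496173858642578), (16.165117263793945, 16.285228729248047), 86.76783752441406)
s cap 344 0.04558370380685284 ((456.9681396484375, -186.3108367919922), 34.95399856567383)
```

View pics/w2.png

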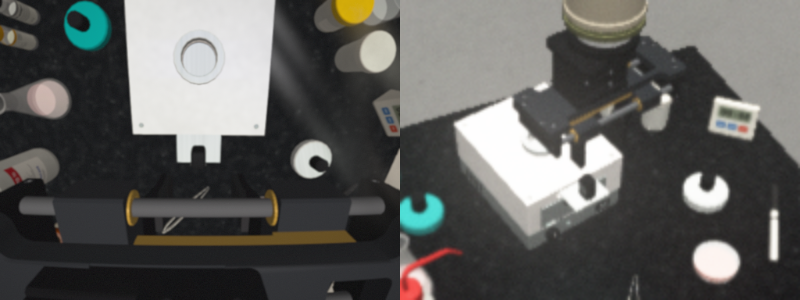

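The cap stands knob up at (0.459, -0.185), shown at (312,160) in the left half and (706,190) in the right half. The port is open with bare metal under it, and the pull block is at (200,152). Pull is at (0.502, -0.0007); I descend onto it and grip firmly.

```bash
python3 -m crank '{"steps":[[[0.2,0.21,-0.2],[0,0,0]],[[0,0,-0.5],[0,0,0]],[[0,0,-0.7],[0,0,0]],[[0,0,-0.7],[0,0,0]],[[0,0,-0.5],[0,0,0]],[[0,0,-0.25],[0,0,0]],[[0,0,0],[0,0,0]],[[0,0,0],[0,0,0]]]}' 50 20
python3 -c "
from bench import monitor as m;s=m.read_state();print(s['ee_pos'],s['eef_rot'])"
```

```text
time: 10.48
ee_pos: [0.5013, -0.0052, 0.097]
eef_rot: [1.0, -0.029, -0.0, -0.0]
ft_force: [0.4, 0.6, 0.9]
width: 0.0502
grip_force: 0.0
[ 0.50130627 -0.00518542  0.09698639] [ 9.99582148e-01 -2.89054357e-02 -7.15198683e-05 -3.57340570e-06]
```

```bash
python3 -m crank '{"steps":[[[0.02,0.18,-0.06],[0,0,0]],[[0,0,0],[0,0,0]],[[0,0,0],[0,0,0]]]}' 50 20
python3 -m crank '{"steps":[[[0,0,0],[0,0,0]],[[0,0,0],[0,0,0]],[[0,0,0],[0,0,0]],[[0,0,0],[0,0,0]],[[0,0,0],[0,0,0]],[[0,0,0],[0,0,0]],[[0,0,0],[0,0,0]],[[0,0,0],[0,0,0]]]}' 0 40
```

```text
time: 10.73
ee_pos: [0.5021, -0.0, 0.0959]
eef_rot: [1.0, -0.028, 0.001, 0.0]
ft_force: [0.2, 0.6, -0.7]
width: 0.0502
grip_force: 0.0
time: 11.4
ee_pos: [0.5016, -0.0018, 0.0953]
eef_rot: [1.0, -0.029, -0.0, 0.001]
ft_force: [-1.3, -5.0, 1.3]
width: 0.0155
grip_force: 40.0
```

```bash
python3 -m crank '{"steps":[[[0,-0.05,0],[0,0,0]],[[-0.15,0.01,0],[0,0,0]],[[-0.2,0.01,0],[0,0,0]],[[-0.25,0.015,0],[0,0,0]],[[-0.25,0.015,0],[0,0,0]],[[-0.25,0.015,0],[0,0,0]],[[-0.2,0.01,0],[0,0,0]],[[-0.14,0.01,0],[0,0,0]],[[0,0,0],[0,0,0]],[[0,0,0],[0,0,0]]]}' 0 40
cat > s.py <<'E'
from h import *
import pickle,sys
s=monitor.read_state(); print(s["ee_pos"],s["ft_force"])
c=cams.camera("wrist"); t=cams.camera("top"); a=cams.camera("scene"); pickle.dump((a,t,c),open("c2.pkl","wb"))
w=c["pixels"]; S=a["pixels"][150:240,180:285]
cv2.imwrite(sys.argv[1],np.hstack([cv2.resize(w,(440,330)),cv2.resize(S,(350,330),interpolation=cv2.INTER_CUBIC)]))
E
python3 s.py pics/p1.png
```

```text
time: 12.23
ee_pos: [0.4657, 0.0004, 0.0953]
eef_rot: [1.0, -0.029, 0.001, 0.0]
ft_force: [5.7, -1.6, -5.7]
width: 0.0156
grip_force: 40.0
[4.65709284e-01 4.34021942e-04 9.53304093e-02] [ 5.73559718 -1.57325143 -5.70439313]
```

View pics/p1.png

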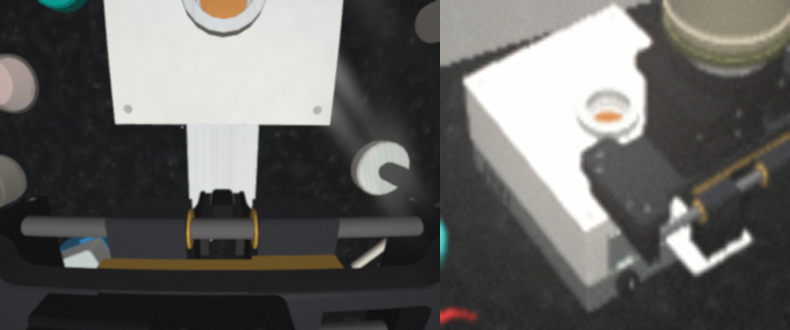

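Amber glass now shows through the port at about (223,5) on the left and (606,115) on the right. The single line is not obvious yet, so I check it enlarged and by measurement.

```bash
python3 - <<'E'
from h import *
import pickle
a,t,c=pickle.load(open("c2.pkl","rb"))
w=c["pixels"]; cr=w[125:235,195:325]
cv2.imwrite("pics/p2.png",np.hstack([cv2.resize(cr,(520,440),interpolation=cv2.INTER_CUBIC),cv2.resize(t["pixels"][150:220,235:275],(251,440),interpolation=cv2.INTER_CUBIC)]))
# profile of the plate down columns just ahead of front face
print("wrist rows",[(v,int(w[v,225:240].mean()),int(w[v,275:290].mean())) for v in range(134,160)])
col=c
for x in (.518,.520,.522,.524,.526): pass
P=cloud(c)
for v in range(134,160,2): print(v,P[v,230].round(4),P[v,285].round(4))
for n,k in (("w",c),("t",t),("s",a)):
    h=cv2.cvtColor(k["pixels"],cv2.COLOR_BGR2HSV); Q=cloud(k)
    m=(h[...,0]>5)&(h[...,0]<22)&(h[...,1]>110)&(np.hypot(Q[...,0]-.605,Q[...,1]+.006)<.03)
    v,u=np.nonzero(m)
    if len(u)>3:
        p=plane(k,np.c_[u,v],.088); print(n,len(u),"amber bbox",p.min(0),p.max(0),np.nanmedian(Q[m],0))
E
```

```text
wrist rows [(134, 226, 230), (135, 226, 230), (136, 227, 230), (137, 227, 230), (138, 227, 230), (139, 227, 230), (140, 227, 230), (141, 227, 230), (142, 227, 229), (143, 225, 226), (144, 221, 222), (145, 219, 220), (146, 219, 219), (147, 219, 219), (148, 219, 219), (149, 219, 219), (150, 219, 220), (151, 219, 220), (152, 219, 220), (153, 219, 220), (154, 219, 220), (155, 219, 220), (156, 219, 220), (157, 219, 220), (158, 219, 220), (159, 219, 220)]
134 [0.5332 0.0142 0.0981] [ 0.5313 -0.0181  0.098 ]
136 [0.532  0.0143 0.0976] [ 0.5302 -0.018   0.099 ]
138 [0.5309 0.0144 0.0979] [ 0.5289 -0.0181  0.0973]
140 [0.5297 0.0145 0.0978] [ 0.5278 -0.018   0.0983]
142 [0.5286 0.0145 0.0985] [ 0.5266 -0.018   0.0976]
144 [0.5267 0.0155 0.0904] [ 0.5255 -0.0179  0.0982]
146 [0.5254 0.0158 0.0888] [ 0.5234 -0.0186  0.0898]
148 [0.5242 0.0158 0.0895] [ 0.5223 -0.0185  0.091 ]
150 [0.523  0.0159 0.0898] [ 0.5209 -0.0186  0.0895]
152 [0.5216 0.0161 0.0891] [ 0.5197 -0.0185  0.0898]
154 [0.5204 0.0162 0.0892] [ 0.5185 -0.0185  0.0901]
156 [0.5191 0.0163 0.0892] [ 0.5172 -0.0184  0.0898]
158 [0.518  0.0162 0.0906] [ 0.516  -0.0183  0.0905]
w 900 amber bbox [ 0.59566276 -0.02232788  0.088     ] [0.6071946  0.00756317 0.088     ] [ 0.60166169 -0.00713453  0.08878519]
t 39 amber bbox [ 0.6001038  -0.01738423  0.088     ] [0.62020816 0.00218743 0.088     ] [ 0.60906749 -0.00759698  0.08944841]
s 11 amber bbox [ 0.61148068 -0.02185578  0.088     ] [ 0.61988818 -0.00687903  0.088     ] [ 0.6138946  -0.01286791  0.08981527]
```

View pics/p2.png

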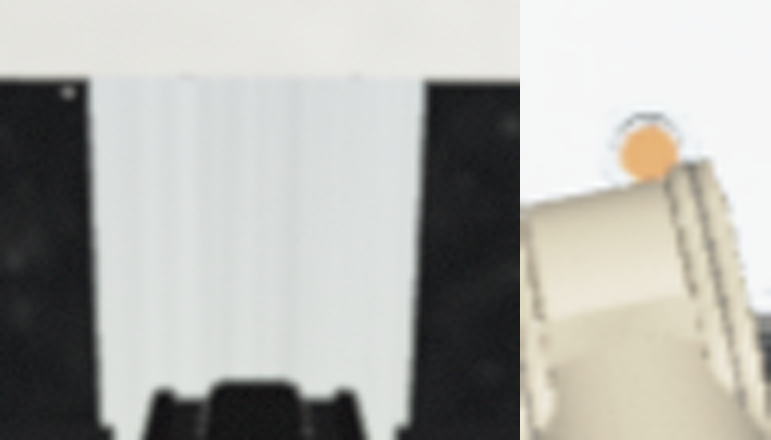

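```bash
python3 - <<'E'
from h import *
import pickle
_,_,c1=pickle.load(open("c1.pkl","rb")); a,t,c=pickle.load(open("c2.pkl","rb"))
for n,k,u in (("before",c1,255),("now",c,258)):
    P=cloud(k); T=np.array(k["T"]); print(n,"cam",T[:3,3].round(3))
    f=lambda uu:P[:,uu][(abs(P[:,uu,2]-.098)<.003)][:,0].min()
    us=[225,290]; print("edge",[ (f(uu).round(4)) for uu in us])
    V=k["pixels"].max(2)
    for uu in range(u-8,u+9,8):
        m=(P[:,uu,2]>.112)&(P[:,uu,2]<.127)&(P[:,uu,0]>.45)&(P[:,uu,0]<.53)&(V[:,uu]<110)
        print(uu,P[m,uu][:,0].max().round(4) if m.any() else None, P[m,uu][:,1].mean().round(4) if m.any() else None, np.nonzero(m)[0].min() if m.any() else None)
E
```

```text
before cam [ 0.572 -0.009  0.331]
edge [np.float64(0.5294), np.float64(0.5256)]
247 0.5131 0.0041 191
255 0.5129 -0.0026 191
263 0.4981 -0.0089 208
now cam [ 0.541 -0.003  0.257]
edge [np.float64(0.5282), np.float64(0.5253)]
250 0.4776 0.0056 231
258 0.477 0.0011 232
266 0.4772 -0.0034 231
```

Geometry agrees with about 36 mm: block to face is 50 mm, as expected. The wrist camera sits behind the face, so its edge hides the last 0.7 mm of the slide. I'll ease out a little to expose the line as a check, and then set it level.

```bash
cat > e.py <<'E'
from h import *
s=monitor.read_state(); c=cams.camera("wrist"); w=c["pixels"]; P=cloud(c)
print(s["ee_pos"].round(4) if hasattr(s["ee_pos"],"round") else s["ee_pos"],s["ft_force"])
for lo,hi in ((220,235),(280,295)): print([int(w[v,lo:hi].mean()) for v in range(138,156)])
E
python3 -m crank '{"steps":[[[-0.04,0,0],[0,0,0]],[[0,0,0],[0,0,0]],[[0,0,0],[0,0,0]]]}' 0 40 | sed -n 2,4p; python3 e.py
python3 -m crank '{"steps":[[[-0.04,0,0],[0,0,0]],[[0,0,0],[0,0,0]],[[0,0,0],[0,0,0]]]}' 0 40| sed -n 2,4p; python3 e.py
```

```text
ee_pos: [0.4649, 0.0005, 0.0953]
eef_rot: [1.0, -0.029, 0.001, 0.0]
ft_force: [4.9, -1.3, -4.8]
[0.4649 0.0005 0.0953] [ 4.91126114 -1.28283442 -4.79319259]
[227, 227, 226, 218, 187, 165, 191, 216, 219, 219, 219, 219, 219, 219, 219, 219, 219, 219]
[230, 230, 230, 226, 198, 155, 175, 212, 221, 221, 221, 221, 221, 221, 221, 221, 221, 221]
ee_pos: [0.4639, 0.0006, 0.0954]
eef_rot: [1.0, -0.029, 0.001, -0.0]
ft_force: [6.5, -1.3, -5.6]
[0.4639 0.0006 0.0954] [ 6.51152495 -1.29828187 -5.56073952]
[227, 225, 208, 157, 111, 140, 191, 216, 220, 219, 219, 219, 219, 219, 219, 219, 219, 219]
[230, 230, 224, 188, 120, 112, 171, 213, 221, 221, 221, 221, 221, 221, 221, 221, 221, 221]
```

The line came into view right after moving 1 mm past the previous pose, so that pose had the line at the front face. I return to about 36.1 mm.

```bash
python3 -m crank '{"steps":[[[0.06,0,0],[0,0,0]],[[0,0,0],[0,0,0]],[[0,0,0],[0,0,0]],[[0,0,0],[0,0,0]],[[0,0,0],[0,0,0]],[[0,0,0],[0,0,0]]]}' 0 40; python3 e.py; python3 s.py pics/f.png
```

```text
time: 13.48
ee_pos: [0.4655, 0.0004, 0.0953]
eef_rot: [1.0, -0.029, 0.001, 0.0]
ft_force: [5.8, -2.4, -6.6]
width: 0.0157
grip_force: 40.0
[4.655e-01 4.000e-04 9.530e-02] [ 5.76508755 -2.35507698 -6.58889528]
[226, 226, 227, 227, 224, 216, 210, 216, 219, 219, 219, 219, 219, 219, 219, 219, 219, 219]
[230, 230, 230, 230, 227, 215, 206, 215, 220, 221, 221, 221, 221, 221, 221, 221, 221, 221]
[4.65546178e-01 4.58702437e-04 9.53521327e-02] [ 6.5877071  -2.37909986 -6.3631998 ]
```

View pics/f.png

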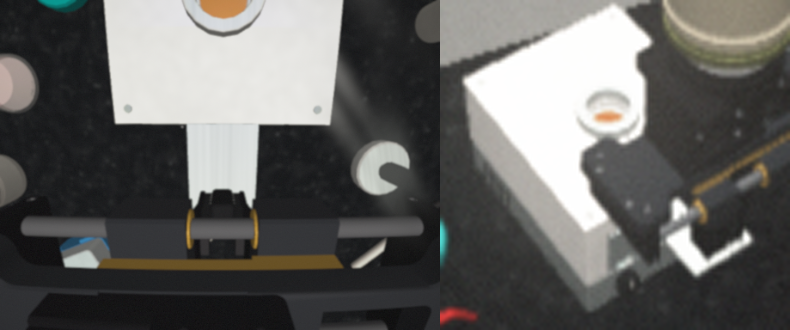

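The final view shows the amber filter under the port (223,5 on the left, 606,115 on the right), the line just at the front-face edge, the slide in the gripper, and the cap standing at (382,168). I hand it in.

```bash
python3 -c "
from bench import ticket; print(ticket.close_job())"
```

```text
the job is handed in; nothing more can be done
None
```

The job is handed in: the cap stands knob up on the clear worktop at about (0.459, -0.185), and the gripper is still holding the slide about 36 mm out, with its single line level with the front face and the amber filter under the port.

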